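# Rock the vial sorter's gate over to the empty lane

### The job

The left lane of the vial sorter is full, and three more vials are backed up on its seesaw gate. Press down the raised one of the two blue finger pads at the front of the sorter with a fingertip until the gate has rocked fully over its pivot, let the three waiting vials roll down into the empty lane and come to rest, and take the hand clear. Touch no other part of the sorter (not the low pad either) and none of the vials, leave the three in the full lane where they are, and do not disturb the flask, the bottle or the slide box.

Things in the scene. Friction and masses are not known exactly. Their poses are not given: they have to be found in the camera images.
- sorter: Fixed bench-top vial sorter, 160 x 330 x 157 mm: white base, seesaw gate (a 138 mm long plate between clear guards), a lane sloping down 12.6 deg on from it to the left (+y) and one to the right (-y). Origin on the bench (z = 0) straight below the gate's middle; z up, -x to the operator. Lanes: walls at x = +-28 mm, starting at y = +-70, end stops at +-145 mm, room for three vials each. The left lane starts full, the right one empty.
- axle (a point): Middle of the gate's level axle, 85 mm above the sorter's origin; the axle runs along the sorter's x, out to the front, where at x = -88 to -70 mm it carries a cross-bar with a blue finger pad at each end and a brass weight (36 mm diameter, 36 mm long) centred 44 mm above the axle. Axes as the sorter's.
- throat_top (a point): Middle of the open top of the short aluminium feed throat, 40 mm wide and empty, over the middle of the gate, 147 mm above the bench; its flared lips reach 157 mm and stay within 35 mm of it. The clear guards beside the gate (x = +-30 mm, y from -76 to 76 mm) reach 113 mm above the bench. Keep the hand off all of these.
- gate (a joint): Seesaw gate, rad. 0: tipped to the left (full) lane, as it starts; 0.22: level; 0.44: fully over against its rigid stop, tipped to the right (empty) lane. The over-centre weight makes it fall on by itself past level and keeps it at either stop. About 0.8 N on the raised pad moves it. Vials roll off within about 2 s.
- pad_right (a point): The raised blue finger pad on the right (-y) arm, 30 (x) x 34 (y) x 8 mm, to be pressed down. Origin in the middle of its top face; z out of that face, tilts with the gate. In the sorter's frame it is at x = -78 mm, 48 mm in front of the guard; its top starts at y = -83, z = 124 mm and ends, gate fully over, at y = -92, z = 85 mm (39 mm lower). Free space above and below it.
- pad_left (a point): The twin pad on the left (+y) arm, down at the start; it comes up as the right one goes down. Not to be touched. Origin in the middle of its top face, at x = -78 mm in the sorter's frame.
- flask: Empty conical glass flask, 82 mm base diameter, 114 mm high, loose on the bench beside the sorter. Origin at the centre of its underside. Leave it alone.
- bottle: Amber reagent bottle with blue cap, 60 mm diameter, 115 mm high, loose on the bench beside the sorter. Origin at the centre of its underside. Leave it alone.
- slide_box: White plastic microscope-slide box, 85 x 60 x 28 mm, loose on the bench behind the sorter. Origin at the centre of its underside. Leave it alone.
- vial_w1: Amber glass vial with blue screw cap, 25 mm diameter, 50 mm long, 24 g, lying along the sorter's x. Origin in its middle. Waits on the low left wing of the gate, number 1 from its end.
- vial_w2: Amber glass vial with blue screw cap, 25 mm diameter, 50 mm long, 24 g, lying along the sorter's x. Origin in its middle. Waits on the low left wing of the gate, number 2 from its end.
- vial_w3: Amber glass vial with blue screw cap, 25 mm diameter, 50 mm long, 24 g, lying along the sorter's x. Origin in its middle. Waits on the low left wing of the gate, number 3 from its end.
- vial_l1: Amber glass vial with blue screw cap, 25 mm diameter, 50 mm long, 24 g, lying along the sorter's x. Origin in its middle. Lies in the full left lane, number 1 from its end stop.
- vial_l2: Amber glass vial with blue screw cap, 25 mm diameter, 50 mm long, 24 g, lying along the sorter's x. Origin in its middle. Lies in the full left lane, number 2 from its end stop.
- vial_l3: Amber glass vial with blue screw cap, 25 mm diameter, 50 mm long, 24 g, lying along the sorter's x. Origin in its middle. Lies in the full left lane, number 3 from its end stop.
Mind the look-alikes: they are no part of the job. What is shaped like the vial_l2 but green or red is not meant.

How it is judged:
By the outcome, as a careful person would: the job done as asked, in the order asked, and still so for the second after the job is handed in, with the robot touching nothing.
It also fails if it takes over 32 s, if anything falls off the work surface, if the arm or the gripper's body presses on something with over 40 N, if the wrist force passes 120 N, or if a joint passes its speed limit or range.

### The arm

A 7-joint arm with a two-finger parallel gripper is mounted at the origin on the work surface. World frame = base frame: x ahead of the robot, y to its left, z up, the work surface at z = 0. Lengths are in m, angles in rad, forces in N, time in s.
With the tool pointing down it reaches from about 0.4 to 0.75 m from the base axis. Payload 19.5 kg.
Tool frame: the origin (TCP) lies between the finger pads; the fingertips stand 17 mm ahead of it and the grasp point (between the pads) lies 2 mm behind it; z points along the fingers, y is the direction in which the jaws open and shut (so a half turn about z gives the same grasp; the last joint's range is limited). The gripper opens to 85 mm and grips with 20 to 120 N. Pads are 22 mm wide; open, the fingers measure 114 mm over their backs; the gripper's body (76 mm by 85 mm) begins 54 mm behind the grasp point. The pads swing forward as they close: fully open they stand 13 mm farther back than shut.
Start: joints at [1.282, 0.707, -0.028, 1.485, 0.022, 0.951, -0.075], TCP at [0.14, -0.558, 0.248] pointing down, gripper open.
Joint ranges: [-2.71, 2.71], [-0.32, 2.16], [-1.57, 1.52], [0, 2.45], [-1.46, 4.6], [0, 2.02], [-2.83, 2.83]. Speed limits (rad/s): [1.89, 1.89, 2.57, 2.57, 3.01, 3.01, 3.01].

### API

Orientations are given as a unit quaternion [w, x, y, z].
In Python, from plant import monitor, cams, workorder gives the robot as it stands.
- The arm moves only by the tool carry_out, never from a script. Its argument "moves" is a list of rows, each a list of 3 entries, a list of its own where there are three numbers: the shift along the tool's x, y, z in cm, then the turn, a rotation vector about the tool's x, y, z in rad, then the closure, from -1 (fully open) to 1 (shut). A call has 1 to 12 rows; each row shifts and turns the commanded pose from where the row before left it, along the tool's axes as they then stand; what a row does not reach is not made up. A row lasts 1/8 s, in which the tool goes at most 62.5 mm and 10.7 degrees, less where a joint would pass 70% of its speed; a pose out of reach is approached as far as the arm can. A call with a gripper value outside its range is refused whole. The fingers move at their own pace and stop on an object; "newtons" is the grip in N (left out, the last holds). Time passes only in rows, so rows that do not move let the fingers close. It gives the time, the measured TCP pose, the force and the opening at its end, in the units of the state.
- monitor.get_obs(): the state, without advancing time (a new reading comes with each control period).
- cams.camera(name): name is "scene" or "top" or "wrist"; returns the picture (480x640x3 uint8, blue, green, red); there is no depth.
- cams.calibration(name): a dict with "fx", "fy", "cx", "cy" (pixels), "pose" (4x4, takes a point from camera to world coordinates); the wrist camera has in their place "hand_eye" (4x4, takes a point from camera to tool coordinates, whose origin is the TCP and whose axes are the flange's). Camera axes: x right, y down, z forward; pixel columns grow to the right and rows downward; lengths in m; the calibration is good to about 2 mm. A picture is of the moment at which its call begins: read the wrist's pose just before it. calibration takes no time and is no camera call.
- workorder.finish_job(): hands the job in, once; it reports no verdict.
The state is a dict: "t": time; "q": joint angles; "joint_vel": joint speeds; "effort": joint torques, N m; "tool_pos": TCP position; "eef_rot": TCP orientation; "contact_force": force on the tool from outside, world axes, zero at the start; "moment": the same for the moment, N m; "opening": finger opening in m.
Only numpy, scipy, OpenCV 4.12 (cv2) and the standard library are available. Lean on these libraries where they do the work, as an engineer would, in place of code of your own. Each camera call takes 0.05 s, during which the arm holds its last target.

## Working session

There is one attempt and no reset: what is moved stays moved. The work goes in short steps, Python scripts to look and compute and a tool call to move; the robot and the scene stay as the last step left them, time stands still between calls to the robot, and variables do not carry over. Pictures are saved under pics/ and viewed, and the job is handed in when it is done.

Besides the shell and the picture viewer there is one more tool, called after ">>>" as a command line: name --argument value ..., lists and objects as JSON in quotes. carry_out: Moves the arm, as the interface text tells. Its arguments: {"type":"object","properties":{"moves":{"type":"array"},"newtons":{"type":"number"}},"required":["moves"]}

```bash
mkdir -p pics; python3 - <<'E'
from plant import monitor,cams
import cv2,numpy as np
o=monitor.get_obs();print({k:np.round(v,3) for k,v in o.items()})
for n in("scene","top"):
    cv2.imwrite(f"pics/{n}1.png",cams.camera(n));c=cams.calibration(n);print(n,c["fx"],c["cx"],c["cy"],np.round(c["pose"],3).tolist())
E
```

```text
{'t': np.float64(0.0), 'q': array([ 1.282,  0.707, -0.028,  1.485,  0.022,  0.951, -0.075]), 'joint_vel': array([ 0.   , -0.002,  0.   ,  0.001, -0.001, -0.001, -0.001]), 'effort': array([-0.0000e+00, -8.8323e+01,  1.2350e+00, -2.3618e+01,  1.7000e-02,
        6.0000e-03, -0.0000e+00]), 'tool_pos': array([ 0.14 , -0.557,  0.248]), 'eef_rot': array([-0.001,  0.992,  0.123, -0.   ]), 'contact_force': array([-0.625,  0.557, -0.932]), 'moment': array([ 0.035, -0.017, -0.023]), 'opening': np.float64(0.085)}
scene 534.5905722444077 316.4836741292431 234.9444263148155 [[0.376, 0.595, -0.711, 1.349], [0.927, -0.255, 0.276, -0.253], [-0.017, -0.762, -0.647, 0.808], [0.0, 0.0, 0.0, 1.0]]
top 568.0752120109127 313.3453690712298 238.70716215957736 [[0.01, -0.995, 0.1, 0.511], [-1.0, -0.011, -0.007, 0.046], [0.008, -0.1, -0.995, 1.079], [0.0, 0.0, 0.0, 1.0]]
```

View pics/scene1.png

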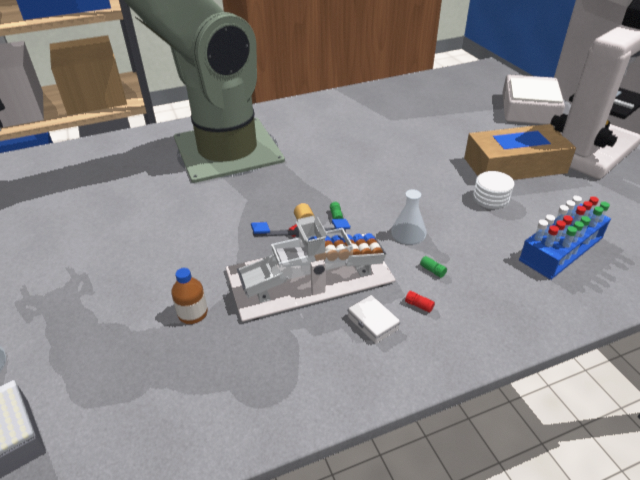

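View pics/top1.png

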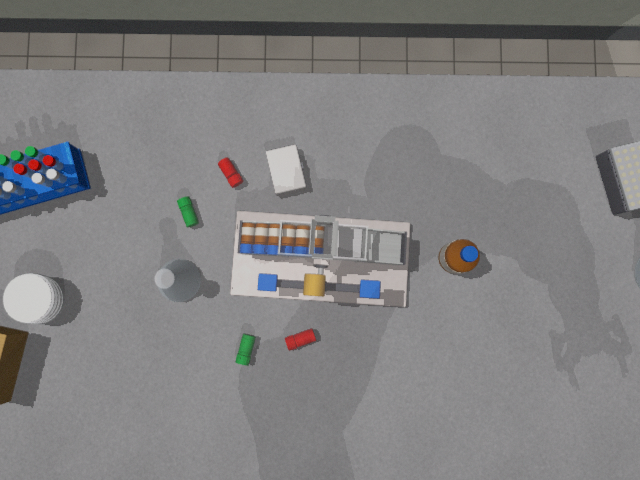

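The top view shows the sorter with its operator side toward the robot. The raised right pad is at about (370,289), the left pad at (268,283) and the bottle at (460,257). In the scene view the right pad is at about (261,229).

```bash
cat > h.py <<'E'
import cv2,numpy as np
from plant import cams
def K(n):
    c=cams.calibration(n);return c,np.array([[c["fx"],0,c["cx"]],[0,c["fy"],c["cy"]],[0,0,1]])
def ray(n,uv):
    c,k=K(n);P=np.array(c["pose"]);d=P[:3,:3]@np.linalg.inv(k)@[*uv,1];return P[:3,3],d
def plane(n,uv,z):
    o,d=ray(n,uv);return o+d*(z-o[2])/d[2]
def proj(n,X):
    c,k=K(n);P=np.linalg.inv(c["pose"]);p=k@(P[:3,:3]@X+P[:3,3]);return p[:2]/p[2]
def tri(a,b):
    (o1,d1),(o2,d2)=a,b
    s=np.linalg.lstsq(np.c_[d1,-d2],o2-o1,rcond=None)[0]
    p,q=o1+s[0]*d1,o2+s[1]*d2;return (p+q)/2,np.linalg.norm(p-q)
def blobs(im,lo,hi,roi,amin=15):
    u0,v0,u1,v1=roi
    m=cv2.inRange(cv2.cvtColor(im,cv2.COLOR_BGR2HSV),lo,hi)[v0:v1,u0:u1]
    n,_,s,c=cv2.connectedComponentsWithStats(m)
    return [(np.round(c[i]+[u0,v0],1),(s[i][:4]+[u0,v0,0,0]).tolist(),int(s[i][4])) for i in range(1,n) if s[i][4]>=amin]
E
python3 - <<'E'
from h import *
t=cv2.imread("pics/top1.png");s=cv2.imread("pics/scene1.png")
for b in blobs(t,(105,120,60),(125,255,255),(225,200,480,310)):print("top",b)
for b in blobs(s,(105,120,60),(125,255,255),(160,200,400,300)):print("sc",b)
for b in blobs(t,(10,120,60),(28,255,255),(225,260,480,310)):print("brass",b)
# base outline
m=cv2.inRange(cv2.cvtColor(t,cv2.COLOR_BGR2HSV),(0,0,165),(180,40,255))[190:320,220:420]
m=cv2.morphologyEx(m,cv2.MORPH_CLOSE,np.ones((25,25)))
c=max(cv2.findContours(m,0,2)[0],key=cv2.contourArea)
r=cv2.minAreaRect(c);print(r)
for p in cv2.boxPoints(r)+[220,190]:print(p,plane("top",p,0.012).round(4))
cv2.imwrite("pics/c1.png",cv2.resize(t[200:320,220:420],None,fx=4,fy=4,interpolation=2))
cv2.imwrite("pics/c2.png",cv2.resize(s[190:330,220:400],None,fx=4,fy=4,interpolation=2))
E
```

```text
top (array([258.3, 248.8]), [240, 244, 38, 11], 327)
top (array([287.8, 249.2]), [284, 246, 8, 7], 50)
top (array([300.4, 250. ]), [293, 247, 15, 7], 97)
top (array([469. , 253.5]), [461, 246, 17, 16], 221)
top (array([266.9, 282.1]), [258, 274, 19, 17], 293)
top (array([369.6, 288.8]), [360, 280, 20, 18], 334)
sc (array([340.6, 223.2]), [332, 219, 18, 10], 144)
sc (array([260.1, 227.7]), [251, 222, 19, 12], 186)
sc (array([360.8, 236.6]), [348, 233, 27, 9], 112)
sc (array([334.1, 238.1]), [325, 235, 20, 8], 69)
sc (array([183. , 274.9]), [176, 268, 15, 15], 182)
brass (array([461., 265.]), [446, 260, 33, 12], 271)
brass (array([313.4, 284.6]), [304, 274, 20, 22], 394)
((99.83740997314453, 56.32635498046875), (196.56068420410156, 108.13983917236328), 3.7313966751098633)
[218.24658966 293.88565063] [0.5132 0.2154 0.012 ]
[225.28423309 185.97506046] [0.7177 0.2076 0.012 ]
[421.42822266 198.76705933] [ 0.6975 -0.166   0.012 ]
[414.39059448 306.67765045] [ 0.4933 -0.1511  0.012 ]
```

View pics/c1.png

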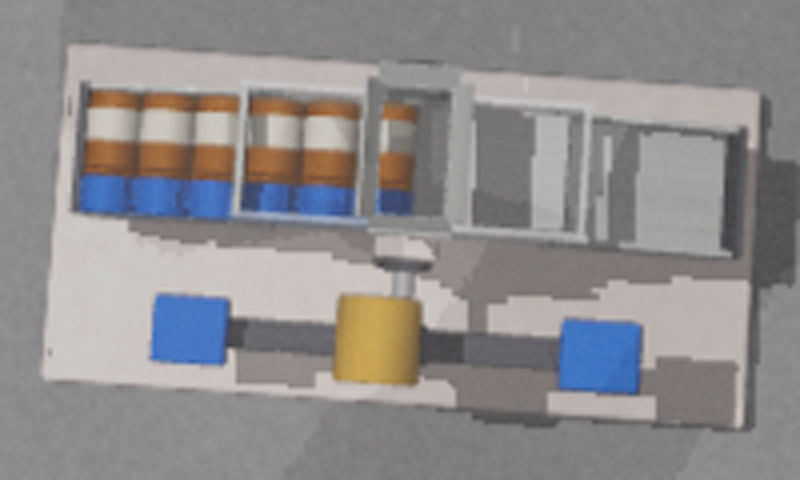

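View pics/c2.png

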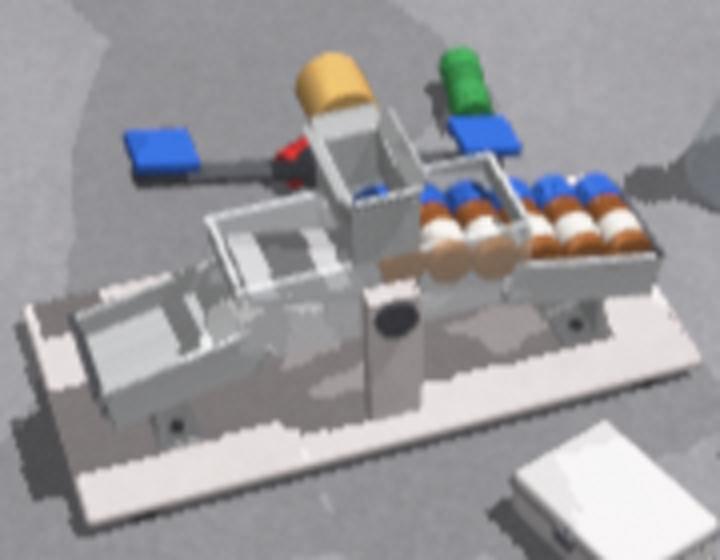

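```bash
python3 - <<'E'
from h import *
C=[plane("top",np.array(p)/4+[220,200],0.012) for p in((68,44),(758,92),(742,428),(43,380))]
for c in C:print(c.round(4))
d=(C[0]+C[3]-C[1]-C[2]);yaw=np.arctan2(-d[0],d[1]);print("base yaw",yaw,"centre",np.mean(C,0))
pr,e=tri(ray("top",(369.9,289)),ray("scene",(260.1,227.7)));print("pad R",pr,e)
pl,e2=tri(ray("top",(266.9,282.1)),ray("scene",(340.6,223.2)));print("pad L",pl,e2)
print(plane("top",(369.9,289),.122), plane("scene",(260.1,227.7),.122))
v=pl-pr;print("pad yaw",np.arctan2(-v[0],v[1]),np.linalg.norm(v))
for z in(.12,.124):
  a=plane("top",(369.6,288.8),z);b=plane("top",(266.9,282.1),z-.039);v=b-a;print(np.arctan2(-v[0],v[1]),np.linalg.norm(v[:2]))
fl,e=tri(ray("top",(165,279)),ray("scene",(413,193)));print("flask rim",fl,e)
bo,e=tri(ray("top",(469.5,253.5)),ray("scene",(183,272)));print("bottle cap",bo,e)
E
```

```text
[0.6699 0.1842 0.012 ]
[ 0.6507 -0.143   0.012 ]
[ 0.4925 -0.1344  0.012 ]
[0.5114 0.1921 0.012 ]
base yaw -0.05814937291038299 centre [0.58114833 0.02470944 0.012     ]
pad R [ 0.52407564 -0.05612774  0.11795578] 0.0008784517316936837
pad L [0.53442766 0.11964603 0.08109488] 0.0006986921168346511
[ 0.52388814 -0.05611464  0.122     ] [ 0.52909591 -0.05688328  0.122     ]
pad yaw -0.05882604534449924 0.17989527030138133
-0.05858447646431078 0.17610580146577287
-0.058601926119888244 0.17538336094654278
flask rim [0.5375307  0.29073295 0.11381401] 0.0016790748946576425
bottle cap [ 0.58627116 -0.22675054  0.11351398] 0.0008385404511563725
```

>>> carry_out --moves '[[[0,0,0],[0,0,0.15],1],[[0,0,0],[0,0,0.155],1],[[2.2,-3.2,0],[0,0,0],1],[[2.2,-3.2,0],[0,0,0],1],[[2.2,-3.2,0],[0,0,0],1],[[2.2,-3.2,0],[0,0,0],1],[[2.2,-3.2,0],[0,0,0],1],[[2.2,-3.2,0],[0,0,0],1],[[2.2,-3.2,0],[0,0,0],1],[[2.2,-3.2,0],[0,0,0],1],[[2.2,-3.2,0],[0,0,0],1],[[2.2,-3.2,0],[0,0,0],1]]' --newtons 20

```text
t: 1.6
tool_pos: [0.3793, -0.2498, 0.2482]
eef_rot: [-0.0, 1.0, -0.029, -0.0]
contact_force: [0.7, -0.7, 0.3]
opening: -0.0
```

>>> carry_out --moves '[[[2.2,-3.3,0],[0,0,0],1],[[2.2,-3.3,0],[0,0,0],1],[[2.2,-3.3,0],[0,0,0],1],[[2.2,-3.3,0],[0,0,0],1],[[2.2,-3.3,0],[0,0,0],1],[[1.5,-2.0,0],[0,0,0],1],[[0.6,-1.2,0],[0,0,0],1],[[0,0,0],[0,0,0],1],[[0,0,0],[0,0,0],1]]'

```text
t: 2.72
tool_pos: [0.5204, -0.0629, 0.2484]
eef_rot: [0.0, 1.0, -0.03, -0.0]
contact_force: [-0.3, 0.1, 0.6]
opening: -0.0003
```

```bash
python3 - <<'E'
from h import *
from plant import monitor
o=monitor.get_obs();print(o["tool_pos"],o["eef_rot"],o["contact_force"])
for n in("scene","wrist","top"):cv2.imwrite(f"pics/{n}2.png",cams.camera(n))
c=cams.calibration("wrist");print(c)
s=cv2.imread("pics/scene2.png");cv2.imwrite("pics/c3.png",cv2.resize(s[100:320,180:400],None,fx=2.5,fy=2.5))
p=np.array(o["tool_pos"]);p[2]-=.017;print("tip px",proj("scene",p),proj("top",p))
E
```

```text
[ 0.52043766 -0.0628929   0.24839011] [ 1.58132137e-04  9.99557895e-01 -2.97316962e-02 -1.22630076e-04] [-0.34263926  0.09863374  0.57743258]
{'fx': 419.87981707446033, 'fy': 419.87981707446033, 'cx': 319.87464043357534, 'cy': 241.67539862519382, 'hand_eye': array([[-1.54397964e-05, -9.49268115e-01, -3.14467877e-01,
         8.11926401e-02],
       [ 9.99999758e-01, -2.33225617e-04,  6.54928099e-04,
        -5.21676223e-04],
       [-6.95044327e-04, -3.14467791e-01,  9.49267889e-01,
        -1.24329624e-01],
       [ 0.00000000e+00,  0.00000000e+00,  0.00000000e+00,
         1.00000000e+00]])}
tip px [250.77381086 181.3627524 ] [382.32793378 290.49968798]
```

View pics/c3.png

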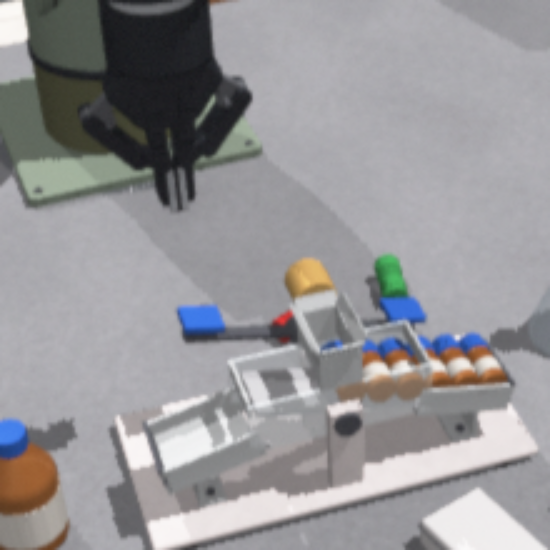

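View pics/wrist2.png

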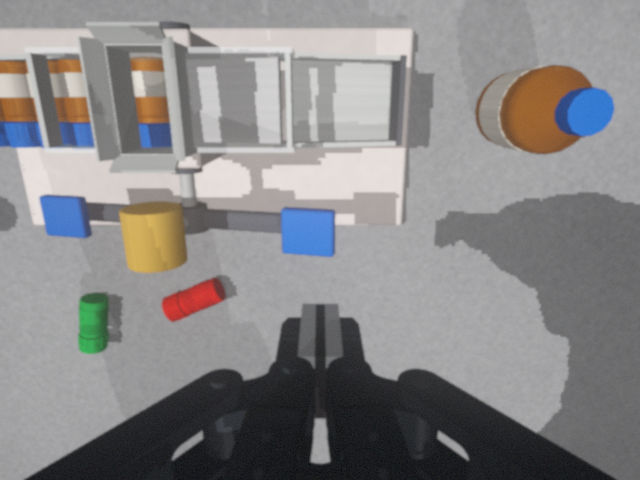

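The wrist view shows the raised pad at about (308,232), and the scene view shows the shut tip at about (251,183), close to the predicted (251,181). The knuckles spread wide along the sorter's y. I'll turn the hand 90° so they stay away from the brass weight.

```bash
python3 - <<'E'
from h import *
from plant import monitor
from scipy.spatial.transform import Rotation as R
o=monitor.get_obs();q=o["eef_rot"];print("q7",o["q"])
w=cv2.imread("pics/wrist2.png")
b=blobs(w,(105,120,60),(125,255,255),(270,190,350,270));print(b)
c,k=K("wrist");T=np.eye(4);T[:3,:3]=R.from_quat([*q[1:],q[0]]).as_matrix();T[:3,3]=o["tool_pos"]
P=T@c["hand_eye"]
d=P[:3,:3]@np.linalg.inv(k)@[*b[0][0],1]
for z in(.118,.122,.124):print(P[:3,3]+d*(z-P[2,3])/d[2])
print(tri((P[:3,3],d),ray("top",(369.9,289))),tri((P[:3,3],d),ray("scene",(260.1,227.7))))
E
```

```text
q7 [-0.03936429  0.6389766   0.17920091  1.67248222 -0.14281434  0.84289923
 -1.4296905 ]
[(array([307.5, 231.7]), [281, 209, 53, 47], 2296)]
[ 0.52460959 -0.05461648  0.118     ]
[ 0.52582063 -0.05480887  0.122     ]
[ 0.52642614 -0.05490507  0.124     ]
(array([ 0.52437196, -0.0555501 ,  0.11876894]), np.float64(0.0020161836255790716)) (array([ 0.52444389, -0.055173  ,  0.11796447]), np.float64(0.0011580285818764639))
```

>>> carry_out --moves '[[[0,0,0],[0,0,0.157],1],[[0,0,0],[0,0,0.157],1],[[0,0,0],[0,0,0.157],1],[[0,0,0],[0,0,0.157],1],[[0,0,0],[0,0,0.157],1],[[0,0,0],[0,0,0.157],1],[[0,0,0],[0,0,0.157],1],[[0,0,0],[0,0,0.157],1],[[0,0,0],[0,0,0.157],1],[[0,0,0],[0,0,0.157],1],[[0,0,0],[0,0,0],1]]'

```text
t: 4.25
tool_pos: [0.5208, -0.062, 0.2482]
eef_rot: [-0.0, -0.687, 0.727, 0.0]
contact_force: [-0.1, -0.3, 0.0]
opening: -0.0003
```

>>> carry_out --moves '[[[0,0,2],[0,0,0],1],[[0,0,2],[0,0,0],1],[[0,0,2],[0,0,0],1],[[0,0,1.6],[0,0,0],1],[[0,0,1],[0,0,0],1],[[0,0,0],[0,0,0],1],[[0,0,0],[0,0,0],1]]'

```text
t: 5.12
tool_pos: [0.5212, -0.062, 0.1628]
eef_rot: [0.0, -0.687, 0.727, -0.0]
contact_force: [-1.0, -1.1, 0.1]
opening: 0.0001
```

```bash
python3 - <<'E'
from h import *
s=cams.camera("scene");t=cams.camera("top")
a=cv2.resize(s[130:320,200:400],(400,380));b=cv2.resize(t[190:320,250:450],(400,260))
b=cv2.copyMakeBorder(b,0,120,0,0,0);cv2.imwrite("pics/c4.png",np.hstack([a,b]))
E
```

```text
(no output)
```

View pics/c4.png

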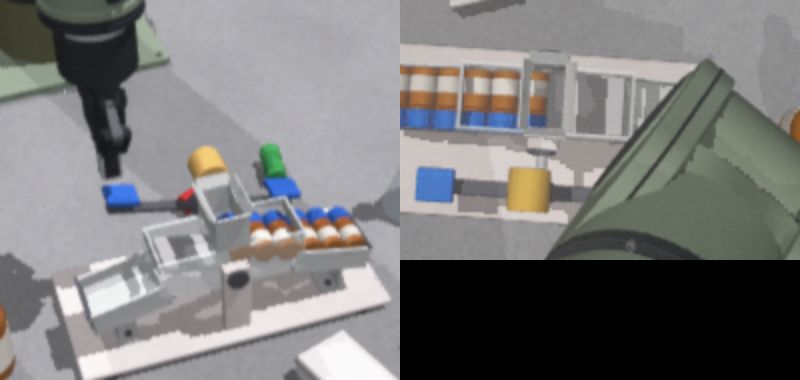

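The tip is about 20 mm above the raised pad and a little outboard of its centre, as planned. The hand is clear of the weight and the guards.

>>> carry_out --moves '[[[0,0,0.6],[0,0,0],1],[[0,0,0.6],[0,0,0],1],[[0,0,0.4],[0,0,0],1],[[0,0,0.4],[0,0,0],1],[[0,0,0.4],[0,0,0],1],[[0,0,0.4],[0,0,0],1],[[0,0,0.4],[0,0,0],1],[[0,0,0.4],[0,0,0],1],[[0,0,0.4],[0,0,0],1],[[0,0,0.4],[0,0,0],1],[[0,0,0.4],[0,0,0],1],[[0,0,0.4],[0,0,0],1]]'

```text
t: 6.72
tool_pos: [0.521, -0.0618, 0.11]
eef_rot: [0.0, -0.687, 0.727, 0.0]
contact_force: [-0.5, -0.1, 0.5]
opening: -0.0001
```

```bash
python3 - <<'E'
from h import *
s=cams.camera("scene");t=cams.camera("top")
a=cv2.resize(s[130:320,200:400],(400,380));b=cv2.resize(t[190:320,250:450],(400,260))
b=cv2.copyMakeBorder(b,0,120,0,0,0);cv2.imwrite("pics/c5.png",np.hstack([a,b]))
E
```

```text
(no output)
```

View pics/c5.png

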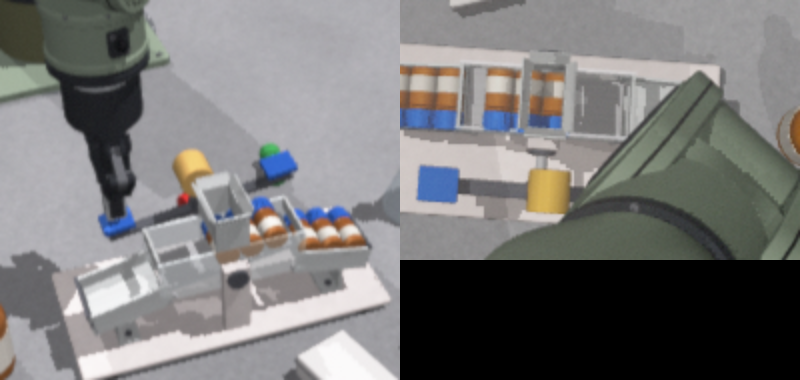

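The gate is past level and the vials are starting to roll. I'll follow it down gently to the stop.

>>> carry_out --moves '[[[0,0,0.3],[0,0,0],1],[[0,0,0.2],[0,0,0],1],[[0,0,0.1],[0,0,0],1],[[0,0,0],[0,0,0],1]]'

```text
t: 7.32
tool_pos: [0.521, -0.0619, 0.1043]
eef_rot: [0.0, -0.687, 0.727, 0.0]
contact_force: [-0.1, 0.2, -0.3]
opening: -0.0001
```

>>> carry_out --moves '[[[0,0,0.1],[0,0,0],1],[[0,0,0.1],[0,0,0],1],[[0,0,0],[0,0,0],1],[[0,0,0],[0,0,0],1]]'

```text
t: 7.82
tool_pos: [0.5211, -0.0619, 0.1033]
eef_rot: [0.001, -0.686, 0.727, -0.0]
contact_force: [-4.5, 1.5, 24.1]
opening: 0.0001
```

```bash
python3 - <<'E'
from h import *
s=cams.camera("scene");t=cams.camera("top")
a=cv2.resize(s[130:320,200:400],(400,380));b=cv2.resize(t[190:320,250:450],(400,260))
b=cv2.copyMakeBorder(b,0,120,0,0,0);cv2.imwrite("pics/c6.png",np.hstack([a,b]))
E
```

```text
(no output)
```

View pics/c6.png

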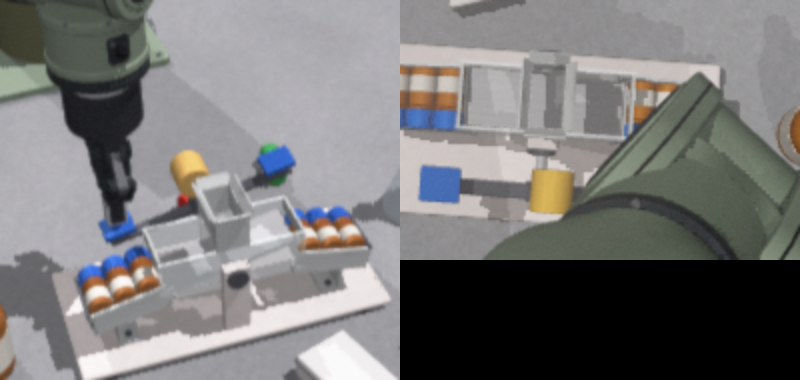

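The stop is reached at 24 N, and all three vials are in the right lane. Now I'll retract straight up, gently at first.

>>> carry_out --moves '[[[0,0,-0.3],[0,0,0],1],[[0,0,-0.5],[0,0,0],1],[[0,0,-1],[0,0,0],1],[[0,0,-2],[0,0,0],1],[[0,0,-2],[0,0,0],1],[[0,0,-2],[0,0,0],1],[[0,0,-2],[0,0,0],1],[[0,0,-2],[0,0,0],1],[[0,0,-2],[0,0,0],1],[[0,0,-1],[0,0,0],1],[[0,0,0],[0,0,0],1]]'

```text
t: 9.3
tool_pos: [0.521, -0.0618, 0.2506]
eef_rot: [0.0, -0.687, 0.727, -0.0]
contact_force: [-0.4, -0.1, -1.0]
opening: 0.0
```

>>> carry_out --moves '[[[3,-2,0],[0,0,0],1],[[3,-2,0],[0,0,0],1],[[3,-2,0],[0,0,0],1],[[3,-2,0],[0,0,0],1],[[3,-1,0],[0,0,0],1],[[3,-1,0],[0,0,0],1],[[3,0,0],[0,0,0],1],[[3,0,0],[0,0,0],1],[[0,0,0],[0,0,0],1],[[0,0,0],[0,0,0],1]]'

```text
t: 10.55
tool_pos: [0.6071, -0.3066, 0.2495]
eef_rot: [0.0, -0.687, 0.727, 0.001]
contact_force: [0.1, -0.0, 0.5]
opening: 0.0001
```

```bash
python3 - <<'E'
from h import *
from plant import monitor
s=cams.camera("scene");t=cams.camera("top");o=monitor.get_obs();print(o["t"],o["tool_pos"],o["contact_force"])
a=cv2.resize(s[130:350,160:450],(400,303));b=cv2.resize(t[130:370,150:490],(400,282))
b=cv2.copyMakeBorder(b,0,21,0,0,0);cv2.imwrite("pics/c7.png",np.hstack([a,b]))
for x in blobs(t,(105,120,60),(125,255,255),(225,200,480,310)):print(x)
t0=cv2.imread("pics/top1.png")
for nm,r in dict(flask=(150,255,205,305),box=(262,140,310,198),bottle=(435,235,485,280),left=(238,215,282,260)).items():
  u,v,U,V=r;print(nm,np.abs(t[v:V,u:U].astype(int)-t0[v:V,u:U]).mean())
E
```

```text
10.65 [ 0.60733074 -0.30624056  0.24999925] [0.4958159  0.78997735 1.20305336]
(array([258.3, 248.7]), [240, 244, 38, 11], 329)
(array([469. , 253.5]), [461, 246, 17, 16], 221)
(array([384.8, 257.5]), [367, 252, 36, 12], 322)
(array([269.6, 281.8]), [260, 273, 20, 18], 323)
(array([371.1, 289.4]), [362, 281, 19, 18], 304)
flask 1.9256969696969697
box 4.827586206896552
bottle 4.519111111111111
left 2.6565656565656566
```

View pics/c7.png

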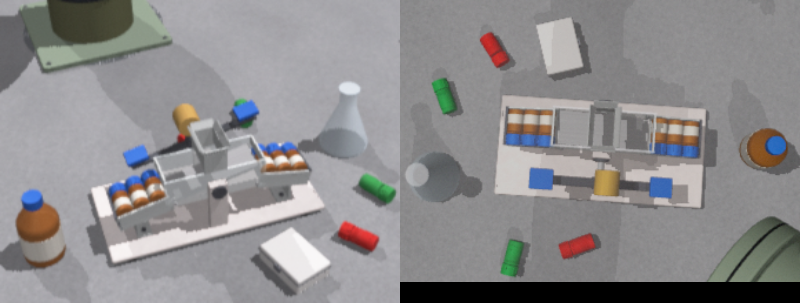

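```bash
python3 - <<'E'
from h import *
from plant import workorder
s=cams.camera("scene")
b=blobs(s,(105,120,60),(125,255,255),(225,215,300,260));print(b)
for x in b[:2]:print(tri(ray("top",(371.1,289.4)),ray("scene",x[0])))
print(workorder.finish_job())
E
```

```text
[(array([258.4, 242.9]), [250, 236, 18, 15], 183), (array([265.6, 256.7]), [253, 253, 22, 7], 69)]
(array([ 0.52378309, -0.06279687,  0.07895627]), np.float64(7.801373868827846e-05))
(array([ 0.52677339, -0.05941923,  0.04157756]), np.float64(0.015757386500068457))
the job is handed in; nothing more can be done
None
```

I pressed the raised right pad down with the shut fingertips until the gate hit its rigid stop. The three waiting vials rolled into the right lane. I then lifted the hand straight up, moved it clear, and handed the job in at about 10.7 s.

Last checks:
- **Gate:** the right pad came out 39 mm lower than at the start, at z = 79 mm against 118 mm before. That matches a gate fully over, and it stayed there after the hand left. Both pad heights read about 6 mm below the given values because I used the centre of the whole blue patch, sides included.
- **Force:** the reading was 24 N at the end of the press, all against the gate's stop.
- **Vials:** the last pictures show three vials at rest in the right lane. The three in the left lane are within 0.1 pixel of where they started.
- **Other objects:** the flask, bottle and slide box look unmoved in the top view. The picture differences around the slide box and bottle were a little larger than elsewhere. I put this down to the arm's shadow, though I measured only the bottle's cap, which had not moved, and did not re-measure the slide box.

No check failed or disagreed.

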